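# Feed an amber bead into the dry box and hold its sticky lid ajar

## Task

Pluck the amber bead from the pocket tray, let it down into the chute on the front of the dry box and leave it lying there against the shut lid. Then take the lid by its black handle, pull it free of its sticky seal and hold the front of the lid only about 3 cm up (never as much as 7 cm), so that the bead rolls in under it. Finish still holding the lid ajar like that by its handle, with the bead inside the box; leave the other two beads in their pockets and do not disturb the tweezers, loupe and pen.

Things in the scene. Friction and masses are not known exactly. Their poses are not given: they have to be found in the camera images.
- drybox: White dry box fixed to the table, 150 (x) x 190 (y) x 60 mm high, open top, walls 5 mm, inner floor at 7 mm; origin at the centre of its underside, -x is its front (faces the robot), z up. A blue lid with a clear window lies on it (top at 68 mm when shut), hinged along the back edge. An aluminium V chute stands out from the left half of its front, from x = -76 to -150 mm, centred at y = +55 mm.
- chute_mid (a point): Middle of the chute, on the bottom line of the V, 44 mm above the table. The chute is 54 mm wide (sides rise 15 mm), 70 mm long and slopes 12 degrees down to an opening in the box; an end plate 78 mm high closes its outer end. Fingertips 20 mm above this point clear the sides; a bead may be let go with its centre up to 35 mm above it.
- lid_tongue (a point): Lower edge of the blue tongue on the lid's front skirt, 22 mm wide, 44 mm above the table when shut: it blocks the chute's opening. A bead put anywhere in the chute rolls to the tongue and stops there, and rolls in by itself once the front of the lid is raised about 16 mm. Moves with the lid.
- lid_handle (a point): Centre of the black upright fin handle near the lid's front edge: 34 mm long in the box's x, 12 mm thick in the box's y, 36 mm high. The point is 16 mm below the handle's top, 20 mm above the lid's top, 135 mm in front of the hinge axis. Pinch it across its thickness (along the box's y) from above. Moves with the lid.
- lid_hinge (a point): Middle of the lid's hinge axis at the box's back edge, 64 mm above the table; the axis runs along the box's y.
- lid (a joint): Lid angle in rad, 0 shut, grows as the front rises (limit 0.9); front edge 153 mm from the hinge axis, so 0.2 rad lifts it 30 mm. Seal: a pull of about 12 N at the handle at first; it lets go after about 6 mm; then only the weight (about 1 N at the handle) is left, plus any turning friction in the grip. The lid falls shut if released.
- pocket_tray: Black pocket tray fixed to the table, 160 (x) x 64 (y) x 12 mm high, origin at the centre of its underside, with three round pockets of 13 mm width in a row along its x axis, at x = -48, 0 and +48 mm. One bead sits in each.
- amber_bead_center (a point): Centre of the amber (orange-brown, translucent-looking) bead: smooth ball of 18 mm diameter, 10 to 18 g, in one of the three pockets; its centre lies about 6.5 mm above the top face of the tray. Which pocket holds which bead changes.
- steel_bead_center (a point): Centre of the steel bead (grey metal), 18 mm diameter, in another pocket; leave it there.
- white_bead_center (a point): Centre of the white ceramic bead, 18 mm diameter, in another pocket; leave it there.
- tweezers_center (a point): Black tweezers lying on the table, 128 mm long (along y), 11 mm wide, 9 mm high; point at the middle, 5 mm above the table. Leave alone.
- loupe_center (a point): Small folding loupe, 29x39x16 mm, lying on the table; point at its centre. Leave alone.
- pen_1_center (a point): White pen lying on the table, 145 mm long (along y), 11 mm wide; point at its middle. Leave alone.

How it is judged:
By the outcome, as a careful person would: the job done as asked, in the order asked, and still so for the second after the job is handed in, while the arm keeps its last pose, push and grip.
It also fails if it takes over 45 s, if anything falls off the work surface, if the arm or the gripper's body presses on something with over 40 N, if the wrist force passes 120 N, or if a joint passes its speed limit or range.

## Robot

A 7-joint arm with a two-finger parallel gripper is mounted at the origin on a cart in front of the work surface, level with it; the furniture and walls round the work are solid. World frame = base frame: x ahead of the robot, y to its left, z up, the work surface at z = 0. Lengths are in mm, angles in degrees, forces in N, time in s.
With the tool pointing down it reaches from about 425 to 825 mm from the base axis. Payload 3.6 kg.
Tool frame: the origin (TCP) lies on the centre line of the jaws, within the pads' length; the fingertips stand 17 mm ahead of it and the grasp point (between the pads) lies 2 mm behind it (bot.nose_length is the distance from the TCP to the fingertips, in mm); z points along the fingers, y is the line along which they close (so a half turn about z gives the same grasp; the last joint's range is limited). The gripper opens to 85 mm and grips with 20 to 120 N. Pads are 22 mm wide; open, the fingers measure 114 mm over their backs; the gripper's body (76 mm by 85 mm) begins 54 mm behind the grasp point. The pads swing forward as they close: fully open they stand 13 mm farther back than shut.
Start: joints at [65.804, 35.231, -0.722, 81.555, 0.464, 63.22, -2.315], TCP at [250.613, -599.714, 248.297] pointing down, gripper open.
Joint ranges: [-178.69, 178.69], [-17.37, 117.87], [-77.05, 75.6], [15.02, 138.74], [-78.02, 258.01], [0.78, 113.62], [-162.83, 162.83]. Speed limits (degrees/s): [159.86, 159.86, 180, 180, 180, 180, 180].

## Interface

Orientations are given as a 3x3 rotation matrix whose columns are the frame's x, y, z axes.
In Python, from workcell import sensors, eyes, bot gives the robot as it stands.
- The arm moves only by the tool move_arm, never from a script. Its argument "increments" is a list of rows, each a list of 6 numbers: the shift along the world's x, y, z in mm, then the turn, a rotation vector about the world's x, y, z in degrees. A call has exactly 10 rows; each row shifts and turns the commanded pose from where the row before left it; what a row does not reach is not made up. A row lasts 1/12 s, in which the tool goes at most 41.7 mm and 7.16 degrees, less where a joint would pass 70% of its speed; a pose out of reach is approached as far as the arm can. A call with a gripper value outside its range is refused whole. "gripper" is the closure in counts, from 0 (fully open) to 255 (shut), set as the call begins (left out, the last holds). The fingers move at their own pace and stop on an object; "squeeze" is the grip in N (left out, the last holds). Time passes only in rows, so rows that do not move let the fingers close, or fill a call up. It gives the time, the measured TCP pose, the force, the opening and the grip force at its end, in the units of the state.
- sensors.get_obs(): the state, without advancing time (a new reading comes with each control period).
- eyes.get_image(name): name is "side" or "top"; returns a dict with "pixels" (480x640x3 uint8, red, green, blue), "camera_matrix" (3x3 intrinsics, pixels), "T" (4x4, takes a point from camera to world coordinates). Camera axes: x right, y down, z forward; pixel columns grow to the right and rows downward; lengths in mm; the calibration is good to about 2 mm. A picture is of the moment at which its call begins. There is no depth.
- bot.job_done(): hands the job in; it is judged then, once.
Trained networks look in a picture, given as the dict that the camera call returned (one of the last four; its "shot" number tells which), for a name from the list of things; names that differ only in an ending like _2 or _b are one class to them, and where a whole thing is asked for, a point or a joint stands for the part that bears it (a point fixed in the world has none). Each returns a list of dicts, best first, with "conf" (0 to 1); they miss things now and then, are a little off and sometimes report something else, mostly with a low value. They report only what shows in the picture. A call takes as long as a camera call.
- eyes.regions_of(name, picture): "region" (480x640 bool, what is visible of it) and "point" ([column, row] in pixels, amid what is visible of it).
- eyes.tip_of(name, picture): "point" ([column, row] in pixels: a listed point, or the origin of a listed thing).
The state is a dict: "time": time; "qpos": joint angles; "dq": joint speeds; "effort": joint torques, N m; "position": TCP position; "ee_rot": TCP orientation; "force": force on the tool from outside, world axes, zero at the start; "wrist_torque": the same for the moment, N m; "finger_gap": finger opening in mm; "grip_force": force on a finger pad.
Only numpy, scipy, OpenCV 4.12 (cv2) and the standard library are available. Lean on these libraries where they do the work, as an engineer would, in place of code of your own. Each camera call takes 0.05 s, during which the arm holds its last target. There are 200 camera calls.

## Working session

There is one attempt and no reset: what is moved stays moved. The work goes in short steps, Python scripts to look and compute and a tool call to move; the robot and the scene stay as the last step left them, time stands still between calls to the robot, and variables do not carry over. Pictures are saved under pics/ and viewed, at most 10 in all, crops included, and the job is handed in when it is done.

Besides the shell and the picture viewer there is one more tool, called after "Emit:" as name(argument=value, ...), one argument or row to a line, values as JSON. move_arm: Moves the arm, as the interface text tells. Its arguments: {"type":"object","properties":{"increments":{"type":"array"},"gripper":{"type":"number"},"squeeze":{"type":"number"}},"required":["increments"]}

```bash
mkdir -p pics; cat > h.py <<'E'
import numpy as np, cv2
from workcell import sensors, eyes, bot
def ray(pic,p):
    K=np.array(pic["camera_matrix"]);T=np.array(pic["T"])
    d=T[:3,:3]@np.linalg.solve(K,[p[0],p[1],1.]);return T[:3,3],d/np.linalg.norm(d)
def onz(pic,p,z):
    o,d=ray(pic,p);return o+d*(z-o[2])/d[2]
def tri(obs):
    A=0;b=0
    for pic,p in obs:
        o,d=ray(pic,p);M=np.eye(3)-np.outer(d,d);A=A+M;b=b+M@o
    return np.linalg.solve(A,b)
def save(pic,n): cv2.imwrite(f"pics/{n}.png",pic["pixels"][:,:,::-1])
E
python3 - <<'E'
from h import *
P={c:eyes.get_image(c) for c in("top","side")}
for c in P: save(P[c],c+"0")
for n in "drybox chute_mid lid_tongue lid_handle lid_hinge pocket_tray amber_bead_center steel_bead_center white_bead_center tweezers_center loupe_center pen_1_center".split():
    o=[]
    for c in P:
        r=eyes.tip_of(n,P[c])
        if r: o.append((P[c],r[0]["point"])); print(n,c,np.round(r[0]["point"]),round(r[0]["conf"],2),np.round(onz(P[c],r[0]["point"],20)))
    if len(o)==2: print("   tri",np.round(tri(o),1))
print({k:np.round(v,2) for k,v in sensors.get_obs().items()}, bot.nose_length)
print([np.round(P[c]["T"],2) for c in P])
E
```

```text
drybox top [246. 209.] 0.83 [611. 113.  20.]
drybox side [309. 241.] 0.89 [594. 103.  20.]
   tri [607.4 115.5  13.5]
chute_mid top [218. 253.] 0.92 [493. 185.  20.]
chute_mid side [266. 230.] 0.72 [519. 248.  20.]
   tri [490.7 181.4  47.1]
lid_tongue top [221. 244.] 0.64 [517. 178.  20.]
lid_tongue side [278. 229.] 0.6 [550. 234.  20.]
   tri [518.4 172.6  45.8]
lid_handle side [293. 222.] 0.64 [625. 278.  20.]
lid_hinge top [245. 181.] 0.98 [687. 116.  20.]
pocket_tray top [373. 246.] 0.96 [ 512. -223.   20.]
pocket_tray side [344. 298.] 0.81 [ 498. -258.   20.]
   tri [ 515.  -226.8    1. ]
amber_bead_center top [372. 243.] 0.48 [ 521. -221.   20.]
amber_bead_center side [344. 292.] 0.6 [ 513. -230.   20.]
   tri [ 520.1 -221.5   14.9]
steel_bead_center top [378. 263.] 0.35 [ 467. -237.   20.]
steel_bead_center side [343. 294.] 0.62 [ 507. -239.   20.]
   tri [ 482.6 -244.5   26.7]
white_bead_center top [368. 230.] 0.35 [ 554. -211.   20.]
tweezers_center top [463. 257.] 0.6 [ 482. -463.   20.]
tweezers_center side [306. 243.] 0.55 [581.  95.  20.]
   tri [ 409.8 -367.7  230.8]
l
[... 574 characters left out ...]
.  , -0.  , -1.  ]]), 'force': array([-0.85,  0.52,  1.59]), 'wrist_torque': array([-0.02,  0.05,  0.02]), 'grip_force': np.float64(0.0), 'finger_gap': np.float64(85.32)} 17.0
[array([[-0.00000e+00, -1.00000e+00,  9.00000e-02,  4.04800e+02],
       [-1.00000e+00,  0.00000e+00, -2.00000e-02, -2.70600e+01],
       [ 2.00000e-02, -9.00000e-02, -1.00000e+00,  1.42525e+03],
       [ 0.00000e+00,  0.00000e+00,  0.00000e+00,  1.00000e+00]]), array([[ 8.80000e-01, -1.70000e-01,  4.50000e-01, -1.20550e+02],
       [-4.80000e-01, -3.40000e-01,  8.10000e-01, -1.22891e+03],
       [ 2.00000e-02, -9.20000e-01, -3.80000e-01,  6.24910e+02],
       [ 0.00000e+00,  0.00000e+00,  0.00000e+00,  1.00000e+00]])]
```

```bash
python3 - <<'E'
import cv2
a=cv2.imread("pics/top0.png")[160:320,140:500]; cv2.imwrite("pics/topc.png",cv2.resize(a,(792,352),interpolation=2))
b=cv2.imread("pics/side0.png")[190:330,230:410]; cv2.imwrite("pics/sidec.png",cv2.resize(b,(720,560),interpolation=2))
E
```

```text
(no output)
```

View pics/topc.png

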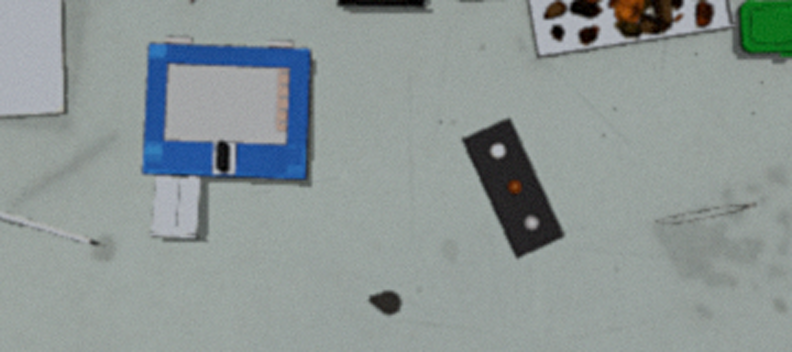

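View pics/sidec.png

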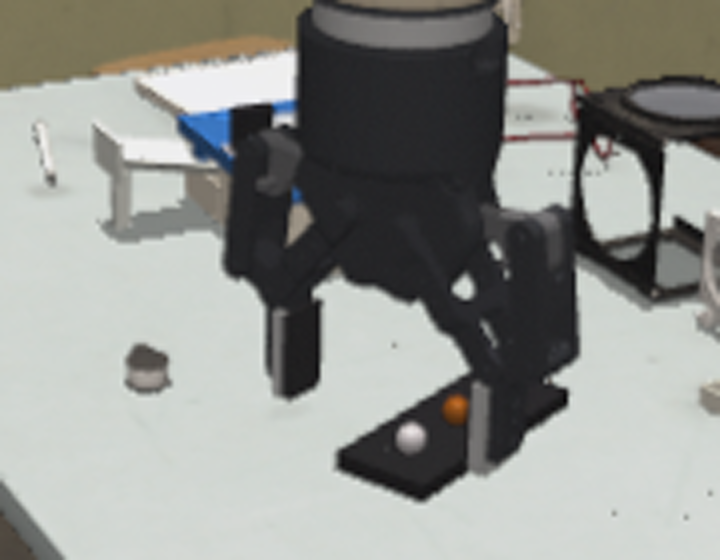

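The top crop shows the amber bead in the middle pocket (full-picture px ≈ 374,245), with grey or white beads at about (366,229) and (381,262). The box and its chute lie at upper left, with the handle at about (241,231). In the side crop the chute and loupe are clear of the gripper. I'll refine these with colour segmentation.

```bash
python3 - <<'E'
from h import *
t=eyes.get_image("top");im=t["pixels"];hsv=cv2.cvtColor(im,cv2.COLOR_RGB2HSV)
def cen(m,box):
    k=np.zeros(m.shape,bool);k[box[1]:box[3],box[0]:box[2]]=1;m=m&k;y,x=np.nonzero(m);return np.array([x.mean(),y.mean()]),m.sum()
R=(345,210,400,280)
H,S,V=[hsv[...,i].astype(int) for i in range(3)]
p,n=cen((S>130)&(V>80)&(H<20),R);print("amber",p,n,onz(t,p,18.5).round(1))
for b in((358,222,374,236),(374,255,390,270)):
    p,n=cen((V>110)&(S<60),b);print("bead",p,n,onz(t,p,18.5).round(1))
m=((H>95)&(H<125)&(S>120)).astype(np.uint8);m[:, :180]=0;m[:,300:]=0;m[:170]=0;m[260:]=0
c=max(cv2.findContours(m,0,1)[0],key=cv2.contourArea)
W=np.array([onz(t,q[0],66)[:2] for q in c]).astype(np.float32)
r=cv2.minAreaRect(W);print("lid",r,cv2.boxPoints(r).round(1))
p,n=cen(V<60,(236,222,248,242));print("handle",p,n,onz(t,p,95).round(1))
p=eyes.tip_of("lid_hinge",t)[0]["point"];print("hinge",onz(t,p,64).round(1))
p=eyes.tip_of("chute_mid",t)[0]["point"];print("chute",onz(t,p,44).round(1))
E
```

```text
amber [373.64705882 244.52941176] 17 [ 515.6 -225.9   18.5]
bead [365.875   228.21875] 32 [ 559.4 -205.8   18.5]
bead [381.09090909 260.90909091] 22 [ 471.9 -245.2   18.5]
lid ((601.07666015625, 117.18506622314453), (189.638916015625, 154.108154296875), 87.92635345458984) [[520.6  25.2]
 [674.6  19.6]
 [681.5 209.2]
 [527.5 214.7]]
handle [240.96774194 230.90322581] 62 [544.6 118.3  95. ]
hinge [684.3 109.   64. ]
chute [487.5 178.2  44. ]
```

Emit:
move_arm(
  increments=[
    [10,14,-4,0,0,0],
    [20,28,-8,0,0,0.2],
    [23,32,-9,0,0,0.2],
    [23,32,-9,0,0,0.2],
    [23,32,-9,0,0,0.2],
    [23,32,-9,0,0,0.2],
    [23,32,-9,0,0,0.2],
    [23,32,-9,0,0,0],
    [20,28,-8,0,0,0],
    [12,17,-6,0,0,0],
  ],
  gripper=125,
  squeeze=20,
)

```text
time: 2.28
position: [453.7, -315.8, 167.9]
ee_rot: [[0.912, 0.41, 0.002], [0.41, -0.912, 0.003], [0.003, -0.002, -1.0]]
force: [0.5, -0.1, 0.1]
finger_gap: 43.6
grip_force: 0.0
```

Emit:
move_arm(
  increments=[
    [15,24,-10,0,0,0],
    [15,24,-10,0,0,0],
    [15,24,-10,0,0,0],
    [10,13,-10,0,0,0],
    [5,5,-10,0,0,0],
    [5,5,-8,0,0,0],
    [0,0,0,0,0,0],
    [0,0,0,0,0,0],
    [0,0,0,0,0,0],
    [0,0,0,0,0,0],
  ],
)

```text
time: 3.12
position: [515.1, -227.6, 110.9]
ee_rot: [[0.916, 0.402, 0.001], [0.402, -0.916, -0.001], [0.0, 0.001, -1.0]]
force: [0.5, 0.4, -0.6]
finger_gap: 43.6
grip_force: 0.0
```

Emit:
move_arm(
  increments=[
    [0,1,-10,0,0,0.3],
    [0.5,1,-10,0,0,0.3],
    [0,0,-10,0,0,0],
    [0,0,-10,0,0,0],
    [0,0,-8,0,0,0],
    [0,0,-3,0,0,0],
    [0,0,0,0,0,0],
    [0,0,0,0,0,0],
    [0,0,0,0,0,0],
    [0,0,0,0,0,0],
  ],
)

```text
time: 3.95
position: [516.5, -223.9, 59.8]
ee_rot: [[0.91, 0.414, 0.001], [0.414, -0.91, -0.0], [0.001, 0.001, -1.0]]
force: [0.8, 0.5, 0.5]
finger_gap: 43.2
grip_force: 0.0
```

```bash
python3 - <<'E'
from h import *
s=eyes.get_image("side");hsv=cv2.cvtColor(s["pixels"],cv2.COLOR_RGB2HSV)
K=np.array(s["camera_matrix"]);Ti=np.linalg.inv(np.array(s["T"]))
def proj(p):
    c=K@(Ti@[*p,1])[:3];return c[:2]/c[2]
im=s["pixels"][:,:,::-1].copy()
x0,y0=290,230
a=cv2.resize(im[y0:y0+100,x0:x0+130],(780,600),interpolation=2)
o=sensors.get_obs();P=o["position"];R=np.array(o["ee_rot"])
for q,c in((P+17*R[:,2],(0,255,0)),((515.6,-225.7,18.5),(255,0,255)),(P+17*R[:,2]+21.8*R[:,1],(0,255,0)),(P+17*R[:,2]-21.8*R[:,1],(0,255,0))):
    u=(proj(q)-[x0,y0])*6+3;cv2.circle(a,tuple(int(v) for v in u),4,c,1);print(u)
cv2.imwrite("pics/s1.png",a);print(P)
r=eyes.tip_of("amber_bead_center",s);print([(x["point"],x["conf"]) for x in r[:2]], proj((515.6,-225.7,18.5)))
E
```

```text
[326.21321425 316.83470979]
[324.42115743 372.55649776]
[371.01160096 331.89746815]
[282.21838539 302.04213523]
[ 516.45861128 -223.87775348   59.81913808]
[([343.3, 299.2], 0.62), ([341.6, 292.1], 0.6)] [343.57019291 291.59274963]
```

View pics/s1.png

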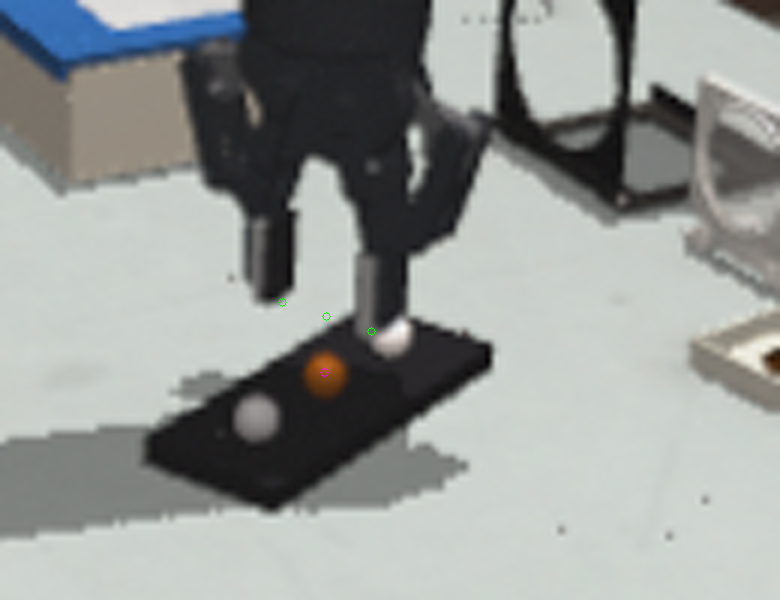

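The side crop shows the amber bead at crop px (325,375), 3 px from my projected point. The open jaws straddle its line and line up with the tray. I'll go down and grip.

Emit:
move_arm(
  increments=[
    [-0.8,-1.6,-6,0,0,0],
    [0,0,-8,0,0,0],
    [0,0,-7,0,0,0],
    [0,0,-4,0,0,0],
    [0,0,-3,0,0,0],
    [0,0,0,0,0,0],
    [0,0,0,0,0,0],
    [0,0,0,0,0,0],
    [0,0,0,0,0,0],
    [0,0,0,0,0,0],
  ],
)

```text
time: 4.88
position: [515.5, -225.4, 31.6]
ee_rot: [[0.91, 0.414, 0.001], [0.414, -0.91, -0.0], [0.0, 0.0, -1.0]]
force: [-0.2, 0.4, 0.5]
finger_gap: 43.7
grip_force: 0.0
```

Emit:
move_arm(
  increments=[
    [0,0,0,0,0,0],
    [0,0,0,0,0,0],
    [0,0,0,0,0,0],
    [0,0,0,0,0,0],
    [0,0,0,0,0,0],
    [0,0,0,0,0,0],
    [0,0,0,0,0,0],
    [0,0,0,0,0,0],
    [0,0,0,0,0,0],
    [0,0,0,0,0,0],
  ],
  gripper=255,
  squeeze=25,
)

```text
time: 5.72
position: [515.9, -226.0, 31.6]
ee_rot: [[0.91, 0.414, 0.001], [0.414, -0.91, -0.001], [0.001, 0.002, -1.0]]
force: [1.2, -2.5, 2.6]
finger_gap: 15.7
grip_force: 24.5
```

Emit:
move_arm(
  increments=[
    [0,0,1,0,0,0],
    [0,0,2,0,0,0],
    [0,0,3,0,0,0],
    [0,0,5,0,0,0],
    [0,0,8,0,0,0],
    [0,0,8,0,0,0],
    [0,0,8,0,0,0],
    [0,0,5,0,0,0],
    [0,0,0,0,0,0],
    [0,0,0,0,0,0],
  ],
)

```text
time: 6.55
position: [515.5, -225.4, 71.9]
ee_rot: [[0.91, 0.414, 0.001], [0.414, -0.91, -0.0], [0.001, 0.001, -1.0]]
force: [-0.9, 1.2, 0.1]
finger_gap: 15.7
grip_force: 24.4
```

```bash
python3 - <<'E'
from h import *
s=eyes.get_image("side");im=s["pixels"][:,:,::-1]
cv2.imwrite("pics/s2.png",cv2.resize(im[230:330,290:420],(780,600),interpolation=2))
E
```

```text
(no output)
```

View pics/s2.png

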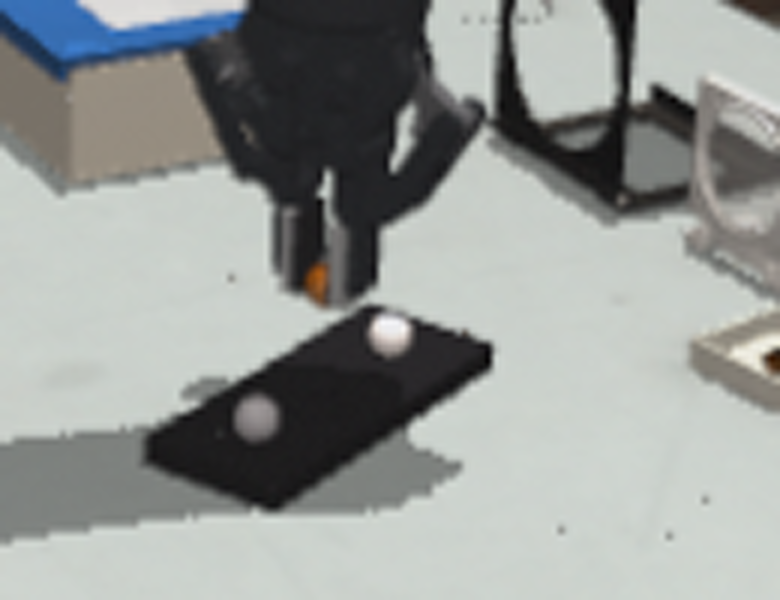

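The amber bead is out of its pocket and gripped at the fingertips (crop px ~320,283). The other two beads are undisturbed. Next I carry it to the chute.

Emit:
move_arm(
  increments=[
    [0,4,15,0,0,0],
    [0,8,20,0,0,-1.5],
    [-1,14,20,0,0,-2],
    [-2,20,15,0,0,-2],
    [-2,26,10,0,0,-2],
    [-2,30,0,0,0,-2],
    [-2,30,0,0,0,-2],
    [-2,30,0,0,0,-2],
    [-2,30,0,0,0,-2],
    [-2,30,0,0,0,-2],
  ],
)

```text
time: 7.43
position: [499.7, -1.9, 150.9]
ee_rot: [[0.993, 0.12, -0.001], [0.12, -0.993, 0.0], [-0.001, -0.0, -1.0]]
force: [0.2, -0.6, -0.6]
finger_gap: 15.6
grip_force: 24.4
```

Emit:
move_arm(
  increments=[
    [-2,30,0,0,0,-2],
    [-2,30,0,0,0,-2],
    [-2,30,0,0,0,-2],
    [-2,28,0,0,0,-2],
    [-2,24,0,0,0,-1],
    [0,18,0,0,0,0],
    [0,12,0,0,0,0],
    [0,6,0,0,0,0],
    [0,0,0,0,0,0],
    [0,0,0,0,0,0],
  ],
)

```text
time: 8.27
position: [490.4, 173.4, 151.1]
ee_rot: [[0.999, -0.036, -0.0], [-0.036, -0.999, -0.001], [-0.0, 0.001, -1.0]]
force: [0.8, -0.5, 0.4]
finger_gap: 15.6
grip_force: 24.4
```

Emit:
move_arm(
  increments=[
    [0,2,-5,0,0,0],
    [0,2,-10,0,0,0],
    [0,0,-12,0,0,0],
    [0,0,-10,0,0,0],
    [0,0,-8,0,0,0],
    [0,0,-4,0,0,0],
    [0,0,0,0,0,0],
    [0,0,0,0,0,0],
    [0,0,0,0,0,0],
    [0,0,0,0,0,0],
  ],
)

```text
time: 9.1
position: [490.7, 178.8, 102.8]
ee_rot: [[0.999, -0.035, 0.001], [-0.035, -0.999, 0.001], [0.001, -0.001, -1.0]]
force: [-0.5, -0.3, 0.4]
finger_gap: 15.8
grip_force: 24.4
```

```bash
python3 - <<'E'
from h import *
P={c:eyes.get_image(c) for c in("top","side")}
a=cv2.resize(P["side"]["pixels"][180:280,220:350,::-1],(780,600),interpolation=2)
s=P["side"];K=np.array(s["camera_matrix"]);Ti=np.linalg.inv(np.array(s["T"]))
o=sensors.get_obs();p=o["position"]
for q,c in((p-[0,0,17],(0,255,0)),((490,177.5,44),(255,0,255))):
    w=K@(Ti@[*q,1])[:3];u=(w[:2]/w[2]-[220,180])*6+3;cv2.circle(a,tuple(int(v) for v in u),4,c,1);print(u)
cv2.imwrite("pics/s3.png",a);print(p)
E
```

```text
[284.52044462 228.88579095]
[285.75196674 308.52249599]
[490.63880876 178.83297041 102.80784536]
```

View pics/s3.png

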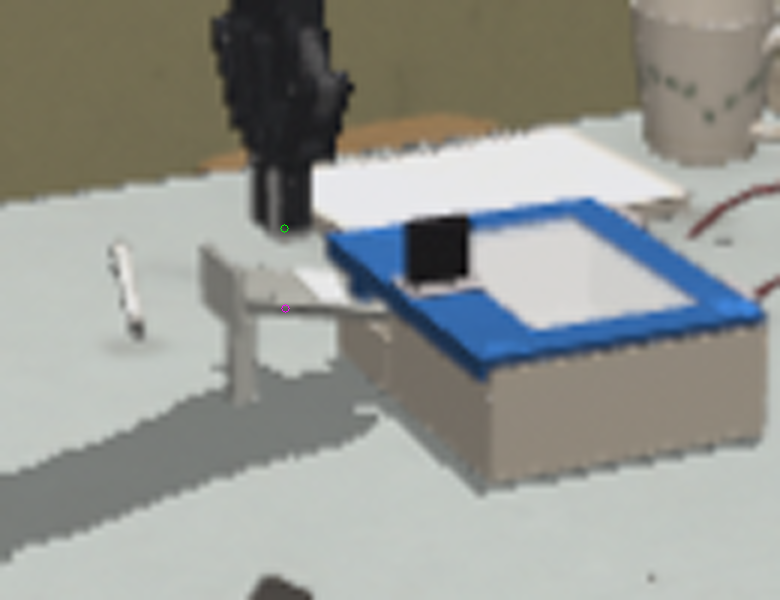

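The side crop shows the gripper centred over the chute: fingertips at (284,228), chute bottom at (286,308). It clears the end plate on the left and the lid on the right. I'll lower and open.

Emit:
move_arm(
  increments=[
    [0,-0.5,-4,0,0,0],
    [0,0,-6,0,0,0],
    [0,0,-5,0,0,0],
    [0,0,-4,0,0,0],
    [0,0,-2,0,0,0],
    [0,0,0,0,0,0],
    [0,0,0,0,0,0],
    [0,0,0,0,0,0],
    [0,0,0,0,0,0],
    [0,0,0,0,0,0],
  ],
)

```text
time: 10.03
position: [490.5, 178.2, 81.5]
ee_rot: [[0.999, -0.035, 0.0], [-0.035, -0.999, 0.0], [0.0, -0.0, -1.0]]
force: [-0.3, 0.0, 0.2]
finger_gap: 15.4
grip_force: 24.4
```

Emit:
move_arm(
  increments=[
    [0,0,0,0,0,0],
    [0,0,0,0,0,0],
    [0,0,0,0,0,0],
    [0,0,0,0,0,0],
    [0,0,0,0,0,0],
    [0,0,0,0,0,0],
    [0,0,0,0,0,0],
    [0,0,0,0,0,0],
    [0,0,5,0,0,0],
    [0,0,10,0,0,0],
  ],
  gripper=135,
)

```text
time: 10.87
position: [489.5, 177.9, 95.9]
ee_rot: [[0.999, -0.035, -0.002], [-0.035, -0.999, -0.001], [-0.002, 0.001, -1.0]]
force: [-1.0, 0.2, 0.4]
finger_gap: 40.4
grip_force: 0.0
```

Emit:
move_arm(
  increments=[
    [0,0,14,0,0,0],
    [0,0,14,0,0,0],
    [0,0,14,0,0,0],
    [0,0,14,0,0,0],
    [0,-5,12,0,0,0],
    [4,-10,8,0,0,0],
    [8,-14,4,0,0,0],
    [8,-14,0,0,0,0],
    [4,-6,0,0,0,0],
    [0,0,0,0,0,0],
  ],
)

```text
time: 11.7
position: [515.5, 126.3, 176.7]
ee_rot: [[0.999, -0.04, 0.001], [-0.04, -0.999, -0.001], [0.001, 0.001, -1.0]]
force: [-0.4, 0.1, -0.2]
finger_gap: 40.4
grip_force: 0.0
```

```bash
python3 - <<'E'
from h import *
P={c:eyes.get_image(c) for c in("top","side")}
a=cv2.resize(P["side"]["pixels"][180:280,220:350,::-1],(780,600),interpolation=2)
cv2.imwrite("pics/s4.png",a)
for c in P:
    hsv=cv2.cvtColor(P[c]["pixels"],cv2.COLOR_RGB2HSV).astype(int);b=(hsv[...,1]>130)&(hsv[...,2]>70)&(hsv[...,0]<20)
    b[:200]=0;b[300:]=0;b[:,:200]=0;b[:,300:]=0;y,x=np.nonzero(b);print(c,len(x),x.mean() if len(x) else 0,y.mean() if len(x) else 0)
    if len(x): print(onz(P[c],(x.mean(),y.mean()),54).round(1))
    r=eyes.tip_of("lid_handle",P[c]);print([(v["point"],v["conf"],onz(P[c],v["point"],88).round(1)) for v in r[:1]])
print(sensors.get_obs()["position"])
E
```

```text
top 1861 211.92745835572273 247.0612573885008
[507.2 197.1  54. ]
[([240.4, 229.5], 0.9, array([548.9, 120.6,  88. ]))]
side 11 276.45454545454544 227.8181818181818
[515.3 165.2  54. ]
[([293.3, 220.0], 0.82, array([549.6, 120.6,  88. ]))]
[513.60867562 130.26887402 176.04157796]
```

View pics/s4.png

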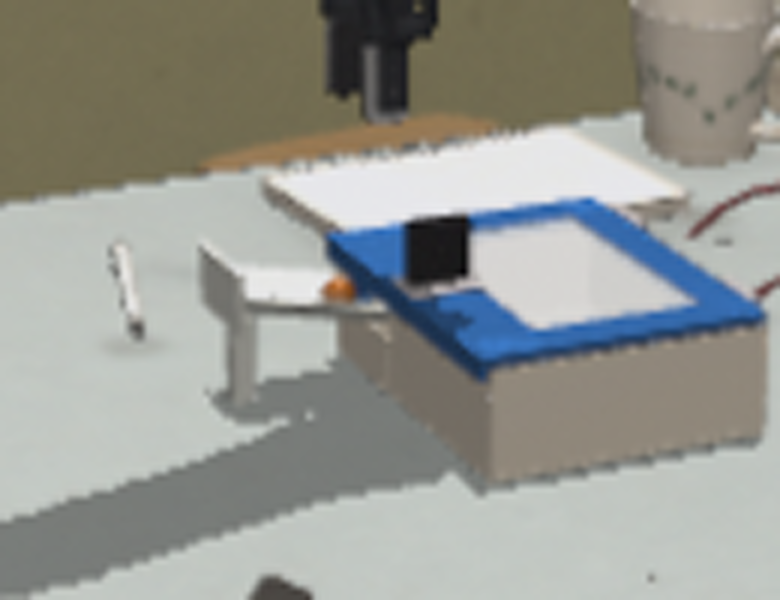

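The bead lies against the tongue (crop px ~340,288) and the lid is shut. Both cameras put the handle at about (547,120). I'll go for the handle.

Emit:
move_arm(
  increments=[
    [6,-2,0,0,0,0.2],
    [12,-4,-6,0,0,0],
    [10,-4,-12,0,0,0],
    [4,0,-14,0,0,0],
    [0,0,-14,0,0,0],
    [0,0,-10,0,0,0],
    [0,0,-6,0,0,0],
    [0,0,0,0,0,0],
    [0,0,0,0,0,0],
    [0,0,0,0,0,0],
  ],
)

```text
time: 12.73
position: [546.9, 119.3, 114.9]
ee_rot: [[0.999, -0.032, 0.001], [-0.032, -1.0, 0.0], [0.001, -0.0, -1.0]]
force: [0.1, -0.0, -0.4]
finger_gap: 40.2
grip_force: 0.0
```

```bash
python3 - <<'E'
from h import *
s=eyes.get_image("side")
a=cv2.resize(s["pixels"][180:260,250:354,::-1],(780,600),interpolation=2)
K=np.array(s["camera_matrix"]);Ti=np.linalg.inv(np.array(s["T"]))
p=sensors.get_obs()["position"]
for q,c in((p-[0,0,17],(0,255,0)),((545,119.5,88),(255,0,255))):
    w=K@(Ti@[*q,1])[:3];u=(w[:2]/w[2]-[250,180])*7.5+3;cv2.circle(a,tuple(int(v) for v in u),4,c,1)
cv2.imwrite("pics/s5.png",a);print(p)
E
```

```text
[546.88085662 119.37225468 115.065333  ]
```

View pics/s5.png

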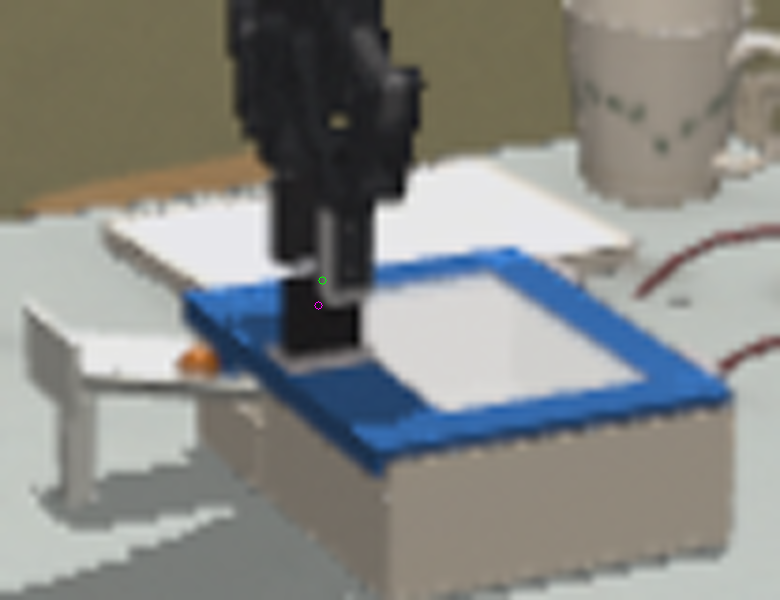

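The jaws straddle the handle (crop px ~320,315), and the bead still waits at (200,360). I'll go down and pinch.

Emit:
move_arm(
  increments=[
    [0,0,-4,0,0,-0.2],
    [0,0,-6,0,0,0],
    [0,0,-6,0,0,0],
    [0,0,-4,0,0,0],
    [0,0,-3,0,0,0],
    [0,0,0,0,0,0],
    [0,0,0,0,0,0],
    [0,0,0,0,0,0],
    [0,0,0,0,0,0],
    [0,0,0,0,0,0],
  ],
)

```text
time: 13.62
position: [546.5, 119.2, 91.5]
ee_rot: [[0.999, -0.035, 0.001], [-0.035, -0.999, 0.0], [0.001, -0.0, -1.0]]
force: [0.0, -0.7, -0.3]
finger_gap: 40.6
grip_force: 0.0
```

Emit:
move_arm(
  increments=[
    [0,0,0,0,0,0],
    [0,0,0,0,0,0],
    [0,0,0,0,0,0],
    [0,0,0,0,0,0],
    [0,0,0,0,0,0],
    [0,0,0,0,0,0],
    [0,0,0,0,0,0],
    [0,0,0,0,0,0],
    [0,0,0,0,0,0],
    [0,0,0,0,0,0],
  ],
  gripper=255,
  squeeze=60,
)

```text
time: 14.45
position: [546.4, 119.0, 91.5]
ee_rot: [[0.999, -0.036, 0.0], [-0.036, -0.999, -0.0], [0.0, 0.0, -1.0]]
force: [-0.6, -0.2, 4.7]
finger_gap: 11.0
grip_force: 59.0
```

Emit:
move_arm(
  increments=[
    [0.2,0,1,0,0.4,0],
    [0.2,0,1,0,0.4,0],
    [0.2,0,1,0,0.4,0],
    [0.2,0,1,0,0.4,0],
    [0.2,0,1,0,0.4,0],
    [0.3,0,1,0,0.4,0],
    [0.3,0,1,0,0.4,0],
    [0.3,0,1,0,0.4,0],
    [0,0,0,0,0,0],
    [0,0,0,0,0,0],
  ],
)

```text
time: 15.28
position: [548.2, 119.0, 99.8]
ee_rot: [[0.998, -0.035, -0.056], [-0.036, -0.999, 0.0], [-0.056, 0.002, -0.998]]
force: [2.5, -2.3, -5.3]
finger_gap: 11.2
grip_force: 60.4
```

Emit:
move_arm(
  increments=[
    [0.6,0,2,0,0.9,0],
    [0.6,0,2,0,0.9,0],
    [0.7,0,2,0,0.9,0],
    [0.7,0,2,0,0.9,0],
    [0.7,0,2,0,0.9,0],
    [0.8,0,2,0,0.9,0],
    [0.8,0,2,0,0.9,0],
    [0.8,0,2,0,0.9,0],
    [0.8,0,2,0,0.9,0],
    [0,0,0,0,0,0],
  ],
)

```text
time: 16.12
position: [554.4, 118.8, 118.0]
ee_rot: [[0.98, -0.035, -0.197], [-0.036, -0.999, 0.0], [-0.197, 0.007, -0.98]]
force: [-0.7, -1.4, -1.1]
finger_gap: 11.1
grip_force: 60.9
```

Emit:
move_arm(
  increments=[
    [0,0,0,0,0,0],
    [0,0,0,0,0,0],
    [0,0,0,0,0,0],
    [0,0,0,0,0,0],
    [0,0,0,0,0,0],
    [0,0,0,0,0,0],
    [0,0,0,0,0,0],
    [0,0,0,0,0,0],
    [0,0,0,0,0,0],
    [0,0,0,0,0,0],
  ],
)

```text
time: 16.95
position: [554.2, 118.8, 117.4]
ee_rot: [[0.98, -0.035, -0.197], [-0.035, -0.999, -0.0], [-0.197, 0.007, -0.98]]
force: [-3.9, -4.7, 2.3]
finger_gap: 11.2
grip_force: 61.2
```

```bash
python3 - <<'E'
from h import *
s=eyes.get_image("side")
a=cv2.resize(s["pixels"][180:260,250:354,::-1],(780,600),interpolation=2)
cv2.imwrite("pics/s6.png",a)
E
```

```text
(no output)
```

View pics/s6.png

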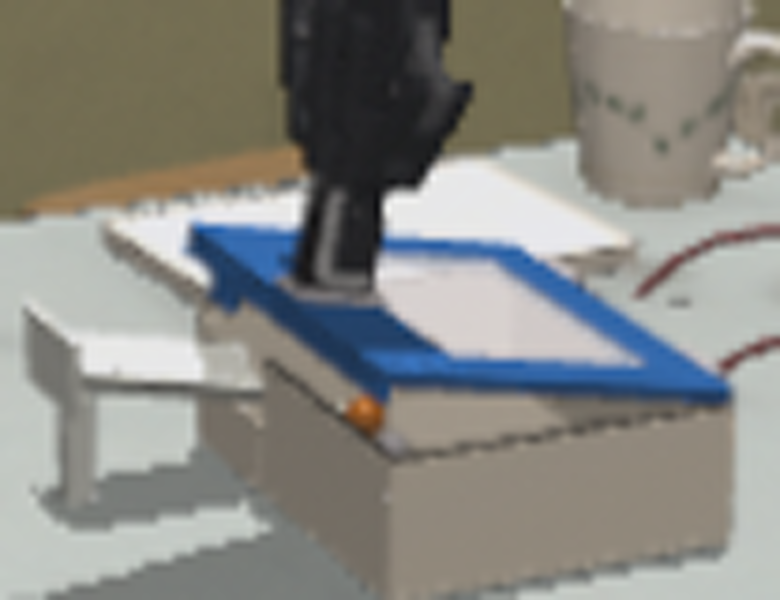

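```bash
python3 - <<'E'
from h import *
for i in range(2):
    s=eyes.get_image("side");hsv=cv2.cvtColor(s["pixels"],cv2.COLOR_RGB2HSV).astype(int)
    b=(hsv[...,1]>130)&(hsv[...,2]>70)&(hsv[...,0]<20);b[:215]=0;b[260:]=0;b[:,:260]=0;b[:,320:]=0
    y,x=np.nonzero(b);p=(x.mean(),y.mean());print(len(x),p)
    R=np.array([[.9993,.036],[-.036,.9993]])
    for z in(16,30,69): print(z,(R.T@(onz(s,p,z)[:2]-[601,117])).round(1))
print(sensors.get_obs()["position"],sensors.get_obs()["force"])
E
```

```text
16 (np.float64(298.375), np.float64(234.875))
16 [-10.3  54.2]
30 [-25.6  21.4]
69 [-68.  -69.9]
16 (np.float64(298.375), np.float64(234.875))
16 [-10.3  54.2]
30 [-25.6  21.4]
69 [-68.  -69.9]
[554.24775099 118.87177302 117.47352172] [-3.12636042 -3.8508419   2.68579241]
```

Emit:
move_arm(
  increments=[
    [0,0,0,0,0,0],
    [0,0,0,0,0,0],
    [0,0,0,0,0,0],
    [0,0,0,0,0,0],
    [0,0,0,0,0,0],
    [0,0,0,0,0,0],
    [0,0,0,0,0,0],
    [0,0,0,0,0,0],
    [0,0,0,0,0,0],
    [0,0,0,0,0,0],
  ],
)

```text
time: 17.93
position: [554.2, 118.9, 117.5]
ee_rot: [[0.98, -0.035, -0.197], [-0.035, -0.999, -0.0], [-0.197, 0.007, -0.98]]
force: [-3.4, -4.2, 2.7]
finger_gap: 11.1
grip_force: 61.2
```

```bash
python3 - <<'E'
from h import *
for c in("side","top"):
    s=eyes.get_image(c);hsv=cv2.cvtColor(s["pixels"],cv2.COLOR_RGB2HSV).astype(int)
    b=(hsv[...,1]>130)&(hsv[...,2]>70)&(hsv[...,0]<20);b[:215]=0;b[260:]=0;b[:,:260]=0;b[:,320:]=0
    y,x=np.nonzero(b);print(c,len(x))
    if not len(x): continue
    p=(x.mean(),y.mean());print(p)
    R=np.array([[.9993,.036],[-.036,.9993]])
    for z in(16,30,69): print(z,(R.T@(onz(s,p,z)[:2]-[601,117])).round(1))
E
```

```text
side 16
(np.float64(298.375), np.float64(234.875))
16 [-10.3  54.2]
30 [-25.6  21.4]
69 [-68.  -69.9]
top 0
```

With the lid ajar, the bead is at rest. Taken at floor height, its position is (-10, +54) mm in the box frame, directly in line with the chute, so it is on the box floor. The handle rose 26 mm, which puts the front of the lid about 3 cm up.

```bash
python3 -c "
from workcell import bot
print(bot.job_done())"
```

```text
the job is handed in; nothing more can be done
None
```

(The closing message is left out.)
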